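Gauge the guide tube of the angled drill jig

ROBOT

A 7-joint arm with a two-finger parallel gripper is mounted at the origin on a cart in front of the work surface, level with it; the furniture and walls round the work are solid. World frame = base frame: x ahead of the robot, y to its left, z up, the work surface at z = 0. Lengths are in mm, angles in rad, forces in N, time in s.
With the tool pointing down it reaches from about 400 to 875 mm from the base axis. Payload 4.4 kg.
Tool frame: the origin (TCP) lies on the centre line of the jaws, within the pads' length; the fingertips stand 19 mm ahead of it and the grasp point (between the pads) is the TCP; z points along the fingers, y is the line along which they close (so a half turn about z gives the same grasp; the last joint's range is limited). The gripper opens to 85 mm and grips with 20 to 120 N. Pads are 22 mm wide; open, the fingers measure 114 mm over their backs; the gripper's body (76 mm by 85 mm) begins 54 mm behind the grasp point. The pads swing forward as they close: fully open they stand 13 mm farther back than shut.
Start: joints at [-1.226, 0.628, 0.038, 1.517, -0.027, 0.996, -0.02], TCP at [259.552, 595.945, 250.313] pointing down, gripper open.
Joint ranges: [-3.06, 3.06], [-0.37, 2.12], [-1.25, 1.32], [0.18, 2.47], [-1.1, 4.24], [0.23, 1.98], [-2.94, 2.94]. Speed limits (rad/s): [2.57, 2.57, 3.14, 3.14, 3.14, 3.14, 3.14].

INTERFACE

Orientations are given as [roll, pitch, yaw] about the fixed x, y, z axes, in that order (R = Rz(yaw) Ry(pitch) Rx(roll)).
In Python, from cell import ctrl, viewer, silhouettes gives the robot as it stands.
- The arm moves only by the shell command python3 -m creep 'ROWS'. ROWS is JSON, a list of rows, each an object with "jaw": the gripper command: -1 is shut, 1 is fully open, values between are in proportion; "xyz": the shift along the tool's x, y, z in mm, a list of three; "angular": the turn, a rotation vector about the tool's x, y, z in rad, a list of three. In form: [{"jaw": jaw, "xyz": [tx, ty, tz], "angular": [rx, ry, rz]}, ...]. A call has 1 to 12 rows; each row is the pose to reach, as a shift and turn from the pose commanded when the call began, along the tool's axes at that moment; what a row does not reach only later rows make up. A row lasts 1/8 s, in which the tool goes at most 62.5 mm and 10.7 degrees, less where a joint would pass 70% of its speed; a pose out of reach is approached as far as the arm can. A call with a gripper value outside its range is refused whole. The fingers move at their own pace and stop on an object; the grip force is fixed at half the most. Time passes only in rows, so rows that repeat a pose let the fingers close. It gives the time, the measured TCP pose, the force, the opening and the grip force at its end, in the units of the state.
- ctrl.read_state(): the state, without advancing time (a new reading comes with each control period).
- viewer.get_image(name): name is "scene" or "top" or "wrist"; returns (picture, depth): 420x560x3 uint8, red, green, blue; 420x560 float32, mm along the optical axis (not along the pixel's ray), 0 where there is no reading.
- viewer.camera_model(name): a dict with "fx", "fy", "cx", "cy" (pixels), "T" (4x4, takes a point from camera to world coordinates). Camera axes: x right, y down, z forward; pixel columns grow to the right and rows downward; lengths in mm; the calibration is good to about 2 mm. A picture is of the moment at which its call begins: read the wrist's pose just before it. camera_model takes no time and is no camera call; for the wrist camera it gives the pose at the moment of the call.
- ctrl.finish_job(): hands the job in; it is judged then, once.
Trained networks look in the newest picture that a camera, given by its name, has taken for a name from the list of things; names that differ only in an ending like _2 or _b are one class to them, and where a whole thing is asked for, a point or a joint stands for the part that bears it (a point fixed in the world has none). Each returns a list of dicts, best first, with "score" (0 to 1); they miss things now and then, are a little off and sometimes report something else, mostly with a low value. They report only what shows in the picture. A call takes as long as a camera call.
- silhouettes(camera, target): "pixels" (420x560 bool, what is visible of it) and "xy" ([column, row] in pixels, amid what is visible of it).
The state is a dict: "clock": time; "qpos": joint angles; "qd": joint speeds; "tau": joint torques, N m; "eef_pos": TCP position; "tool_rot": TCP orientation; "force": force on the tool from outside, world axes, zero at the start; "torque": the same for the moment, N m; "width": finger opening in mm; "gripper_force": force on a finger pad.
Only numpy, scipy, OpenCV 4.12 (cv2) and the standard library are available. Lean on these libraries where they do the work, as an engineer would, in place of code of your own. Each camera call takes 0.05 s, during which the arm holds its last target. There are 200 camera calls.

TASK

Take the gauge rod out of its blue cradle by the orange handle, push it into the sloping guide tube of the green drill jig until the brass collar stops against the tube's mouth, then draw it right out again. Finish while still holding the rod still in the gripper, clear of everything else: level, lying alongside the face of the white reading card, with its tip close in front of the card's red mark (about 3 cm off, not touching). Leave the other things on the table where they are.

Things in the scene. Friction and masses are not known exactly. Their poses are not given: they have to be found in the camera images.
- rod_handle (a point): Gauge rod (120 g), at its grasping place: middle of the orange square handle (16 x 16 mm, 100 mm long), on the axis. x runs along the rod to the tip; y, z square to the flats, z up at the start. Along x from here: handle -55 to +45 mm, brass collar (dia. 28) +45 to +55, steel shaft (dia. 10) +55 to +165, its last 6 mm tapering to a 4.4 mm nose. Starts level, axis 50 mm above the table.
- rod_collar (a point): Point on the rod's axis at the collar's front face, the face that stops on the tube; same axes as rod_handle, 55 mm ahead of it.
- rod_tip (a point): Tip of the rod's steel shaft, on the axis; same axes, 165 mm ahead of rod_handle and 110 mm ahead of rod_collar.
- gauge_rod: The gauge rod as a whole; origin at rod_collar, same axes as rod_handle.
- tube_mouth (a point): Centre of the open upper end of the steel guide tube, 125 mm above the table, fixed. z points out of the tube along its axis, 35 degrees above level; inward the tube runs down to the robot's left (+y), within 0.3 rad. Bore dia. 14 mm, 120 mm deep (the collar stops before the tip reaches bottom), outer dia. 24 mm.
- guide_tube: The steel guide tube, fixed to the jig; origin and axes as tube_mouth. It is held by two green clamp rings (diameter 31) 33 to 45 mm and 93 to 105 mm down from the mouth.
- jig: Green drill jig carrying the tube, fixed: steel base 160 x 80 x 14 mm; origin at the centre of its underside, x along the base the way the tube runs down; the mouth lies at x = -50 mm, z = 125 mm.
- cradle: Blue rod cradle, fixed: base 200 x 70 x 12 mm, origin on the table below rod_collar, x along the rod to its tip. Two black open-topped saddles (12 mm long, up to 6 mm above the rod's axis) hold the rod 47 mm behind and 115 mm ahead of rod_handle; the handle between is free, 38 mm from its axis down to the base. The rod lifts straight up.
- card_stand: Stand of the reading card, fixed; origin on the table below the card's face. x points into the card, away from the side that is read; y lies level along the face. Black foot 70 x 90 x 10 mm from x = -15 to +55 mm.
- card_mark (a point): Centre of the red mark (diameter 18 mm) at the middle of the white card's face, 130 mm above the table; axes as card_stand. The card is 100 mm wide (y), 90 mm high, 5 mm thick; the readable side is -x, facing roughly towards the robot.
- shaft_collar: Bystander: loose grey shaft collar, 28 x 30 x 12 mm, origin at the centre of its underside.
- rubber_foot: Bystander: loose dark rubber foot, 29 x 29 x 16 mm, origin at the centre of its underside.
- spacer_post: Bystander: loose white post standing upright, diameter 17, 60 mm high, origin at the centre of its underside.
- star_knob: Bystander: loose black star knob with a stud, 36 x 40 x 46 mm, origin at the centre of its underside.
- marker: Bystander: loose black and white marker pen, 135 mm long, 16 mm high, lying; origin at the centre of its underside.
- screwdriver: Bystander: loose red screwdriver, 187 mm long, 27 mm high, lying; origin at the centre of its underside.

How it is judged (in metres and radians):
On the way, in this order (a step that is already met when the one before it is completed fails the run):
1. the rod is in the guide tube with its collar stopped against the mouth (z of rod_collar in the frame of tube_mouth below 0.003 m and x of rod_collar in the frame of tube_mouth between -0.004 and 0.004 m and y of rod_collar in the frame of tube_mouth between -0.004 and 0.004 m and angle between the x axis of gauge_rod and the z axis of guide_tube, either way round below 0.1 rad), for 0.2 s.
2. the rod is drawn right out of the tube (z of rod_tip in the frame of tube_mouth above 0.005 m), for 0.05 s.
At the end, for the whole second after the job is handed in: The gripper holds the rod by the handle (over 2 N) at rest, touching neither card, jig nor cradle, level within 0.12 rad and parallel to the card within 0.25 rad (tip either way); the tip is 7 to 60 mm in front of the card and within 20 mm of the red mark sideways and in height (x of rod_tip in the frame of card_mark between -0.06 and -0.007 m and y of rod_tip in the frame of card_mark between -0.02 and 0.02 m and z of rod_tip in the frame of card_mark between -0.02 and 0.02 m and angle between gauge_rod's own x axis and vertical between 1.4508 and 1.6908 rad and angle between the x axis of gauge_rod and the y axis of card_stand, either way round below 0.25 rad and contact force between the fingers and gauge_rod above 2 N and distance between the grasp point and rod_handle below 0.06 m and contact force between gauge_rod and card_stand below 0.2 N and contact force between gauge_rod and jig below 0.2 N and contact force between gauge_rod and cradle below 0.2 N and linear speed of gauge_rod below 0.02 m/s); the arm keeps its last pose, push and grip.
It fails at once if one of the loose things standing by is moved by more than 25 mm (distance of any of shaft_collar, rubber_foot, spacer_post, star_knob, marker, screwdriver from where it was at the start of the episode above 0.025 m).
It also fails if it takes over 53 s, if anything falls off the work surface, if the arm or the gripper's body presses on something with over 40 N, if the wrist force passes 120 N, or if a joint passes its speed limit or range.

## Working session

There is one attempt and no reset: what is moved stays moved. The work goes in short steps, Python scripts to look and compute and a shell command to move; the robot and the scene stay as the last step left them, time stands still between calls to the robot, and variables do not carry over. Pictures are saved under pics/ and viewed, at most 10 in all, crops included, and the job is handed in when it is done.

```bash
ls; mkdir -p pics; cat > h.py <<'E'
import numpy as np, cv2
from cell import ctrl, viewer, silhouettes
from scipy.spatial.transform import Rotation as R
def snap(n,f=None):
    m=viewer.camera_model(n); p,d=viewer.get_image(n)
    if f: cv2.imwrite(f'pics/{f}.png',p[:,:,::-1])
    return m,p,d
def cloud(m,d):
    v,u=np.mgrid[:d.shape[0],:d.shape[1]]
    c=np.stack([(u-m['cx'])/m['fx']*d,(v-m['cy'])/m['fy']*d,d],-1)
    T=np.array(m['T']); P=c@T[:3,:3].T+T[:3,3]
    P[d<=0]=np.nan
    return P
E
python3 - <<'E'
from h import *
print(ctrl.read_state())
for c in ['scene','top']:
    m,p,d=snap(c,c+'0'); P=cloud(m,d); np.savez(f'{c}0.npz',p=p,d=d,P=P)
    print(c,np.round(np.array(m['T']),2).tolist())
    for t in ['rod_handle','guide_tube','jig','cradle','card_stand','shaft_collar','rubber_foot','spacer_post','star_knob','marker','screwdriver']:
        r=silhouettes(c,t)
        for q in r[:2]:
            k=q['pixels']; X=P[k]; X=X[~np.isnan(X[:,0])]
            if len(X): print(t,round(q['score'],2),np.round(q['xy']),k.sum(),'med',np.round(np.median(X,0)),'lo',np.round(np.percentile(X,3,axis=0)),'hi',np.round(np.percentile(X,97,axis=0)))
E
```

```text
pics
{'clock': 0.0, 'qpos': array([-1.22579287,  0.62935663,  0.03843637,  1.51836344, -0.02700483,
        0.99632486, -0.02001386]), 'qd': array([-0.00011269,  0.00030826,  0.00048695, -0.00173872,  0.00101655,
        0.00159924, -0.00117513]), 'tau': array([-1.27002013e-04, -5.63409877e+01,  1.22627735e+00, -1.93446922e+01,
        1.10530943e-02,  1.06726433e-02, -4.03879511e-06]), 'eef_pos': array([259.3056884 , 595.38673977, 249.38362046]), 'tool_rot': array([-3.13965827e+00,  1.89118157e-05,  2.73077734e+00]), 'force': array([ 0.12133815,  0.21065848, -0.77069094]), 'torque': array([ 0.00822361, -0.01001498, -0.0020697 ]), 'gripper_force': 0.0, 'width': 85.47903334794613}
scene [[0.6, -0.34, 0.72, -145.1], [-0.8, -0.26, 0.54, -430.13], [0.0, -0.91, -0.42, 512.2], [0.0, 0.0, 0.0, 1.0]]
rod_handle 0.72 [350. 201.] 2016 med [679. -18. 108.] lo [664. -61.   4.] hi [718.  29. 170.]
rod_handle 0.67 [385. 287.] 914 med [ 495. -205.   53.] lo [ 478. -274.   41.] hi [529. -82.  60.]
guide_tube 0.84 [203. 202.] 395 med [476. 250.  97.] lo [470. 211.  36.] hi [591. 351. 128.]
jig 0.94 [
[... 1543 characters left out ...]
14.  90.] lo [666. -58.   5.] hi [701.  30. 175.]
shaft_collar 0.44 [329. 205.] 62 med [583. -43.  10.] lo [570. -55.  -2.] hi [596. -31.  15.]
shaft_collar 0.3 [374. 227.] 1294 med [ 501. -178.   12.] lo [ 460. -271.    5.] hi [550. -92.  55.]
star_knob 0.62 [180. 257.] 112 med [416. 377.  16.] lo [402. 363.  10.] hi [430. 393.  41.]
star_knob 0.42 [320. 161.] 860 med [681. -16.  86.] lo [666. -61.   1.] hi [705.  29. 175.]
marker 0.74 [328. 275.] 258 med [361. -37.  13.] lo [350. -98.   0.] hi [372.  25.  18.]
marker 0.45 [220. 228.] 360 med [485. 261. 103.] lo [474. 213.  62.] hi [500. 315. 130.]
screwdriver 0.93 [222. 283.] 358 med [348. 249.  21.] lo [333. 134.  -0.] hi [359. 298.  29.]
```

View pics/scene0.png

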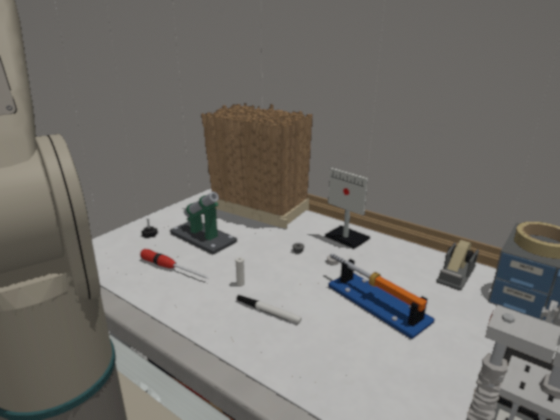

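View pics/top0.png

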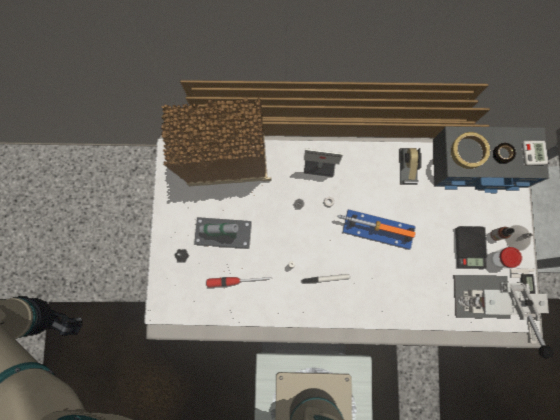

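The scene picture shows the rod on its blue cradle (handle at 400,290, tip at 335,260), the jig at (205,215), and the card's mark at (347,191). In the top view they are at (378,229), (222,232) and (322,162), with a tall brown block behind at (215,140).

```bash
python3 - <<'E'
from h import *
def line(X):
    c=np.median(X,0); 
    for _ in range(4):
        u=np.linalg.svd(X-c,full_matrices=False)[2][0]; r=np.linalg.norm(np.cross(X-c,u),axis=1); X=X[r<max(2.5*np.median(r),3)]; c=X.mean(0)
    t=(X-c)@u; return c,u,np.percentile(t,[1,99])
for c in ['scene','top']:
    z=np.load(c+'0.npz'); p,P=z['p'].astype(int),z['P']
    hsv=cv2.cvtColor(z['p'],cv2.COLOR_RGB2HSV)
    x,y,zz=P[...,0],P[...,1],P[...,2]
    roi=(x>430)&(x<580)&(y>-320)&(y<-40)
    o=roi&(hsv[...,0]>3)&(hsv[...,0]<18)&(hsv[...,1]>150)&(zz>45)
    cc,u,t=line(P[o]); print(c,'orange',o.sum(),cc.round(1),u.round(3),t.round(1),'z',np.nanpercentile(zz[o],[5,50,95]).round(1),'ends',(cc+u*t[0]).round(1),(cc+u*t[1]).round(1))
    b=roi&(hsv[...,0]>95)&(hsv[...,0]<125)&(hsv[...,1]>120)&(zz<25)&(zz>4)
    print(' cradle minrect',cv2.minAreaRect(P[b][:,:2].astype(np.float32)))
    # tube: steel coloured points, high
    roi=(x>430)&(x<540)&(y>160)&(y<360)
    g=roi&(zz>45)&(zz<160)
    cc,u,t=line(P[g]); print(' tube+rings',g.sum(),cc.round(1),u.round(3),t.round(1))
    s=g&(hsv[...,1]<60); 
    if s.sum()>20: cc,u,t=line(P[s]); print(' steel',s.sum(),cc.round(1),u.round(3),(cc+u*t[0]).round(1),(cc+u*t[1]).round(1), 'max z',np.percentile(zz[s],99))
    b=roi&(zz>8)&(zz<20); print(' jig base',b.sum(),cv2.minAreaRect(P[b][:,:2].astype(np.float32)),np.median(zz[b]))
    roi=(x>600)&(x<760)&(y>-100)&(y<80)&(zz>90)&(zz<180)
    w=roi; X=P[w]; m=X.mean(0)
    for _ in range(3):
        n=np.linalg.svd(X-m,full_matrices=False)[2][2]; r=abs((X-m)@n); X=X[r<4]; m=X.mean(0)
    red=roi&((hsv[...,0]<8)|(hsv[...,0]>172))&(hsv[...,1]>120)
    print(' card',len(X),m.round(1),n.round(3),'red',red.sum(),P[red].mean(0).round(1))
    f=(x>600)&(x<760)&(y>-100)&(y<80)&(zz>6)&(zz<14); print(' foot',cv2.minAreaRect(P[f][:,:2].astype(np.float32)))
    bl=(x>550)&(y>30)&(y<420)&(zz>40); print(' block',np.nanpercentile(P[bl],[1,50,99],axis=0).round())
E
```

```text
scene orange 499 [ 489.3 -228.1   53.6] [-0.224 -0.974  0.007] [-52.5  47.6] z [46.4 55.2 57.5] ends [ 501.1 -176.9   53.2] [ 478.6 -274.4   53.9]
 cradle minrect ((499.31787109375, -187.74188232421875), (195.69561767578125, 67.02579498291016), 76.93389892578125)
 tube+rings 775 [477.5 246.7  85.5] [-0.041  0.829 -0.558] [-49.2  71.7]
 steel 395 [478.3 252.3  97.8] [ 0.027 -0.822  0.568] [476.2 314.6  54.7] [479.5 213.5 124.6] max z 131.01342992831258
 jig base 871 ((484.09222412109375, 264.0368957519531), (163.59840393066406, 81.91517639160156), 88.15117645263672) 12.464944811712883
 card 1290 [678.6 -16.6 133.1] [-0.994  0.112  0.002] red 23 [678.2 -13.6 128.6]
 foot ((696.417724609375, -16.460006713867188), (90.39869689941406, 71.96063995361328), 83.08391571044922)
 block [[ 619.   34.   45.]
 [1013.  199.  252.]
 [1019.  409.  522.]]
top orange 188 [ 495.6 -225.8   57.6] [-0.222 -0.975  0.001] [-49.5  46.7] z [53.5 57.6 61.8] ends [ 506.6 -177.6   57.5] [ 485.3 -271.4   57.6]
 cradle minrect ((504.9723815917969, -184.79678344726562), (192.9405517578125, 66.3082275390625), 77.22654724121094)
 tube+rings 436 [483.5 261.2  96.7] [ 0.031  0.833 -0.552] [-55.4  65.9]
 steel 395 [483.3 259.8  96.4] [ 0.025  0.831 -0.555] [481.9 214.5 126.6] [485.  315.5  59.2] max z 133.39232444705638
 jig base 1032 ((486.85894775390625, 263.36602783203125), (159.87132263183594, 80.31893920898438), 87.00637817382812) 13.23519933174839
 card 423 [680.1 -14.1 139.6] [-0.993  0.114  0.016] red 0 [nan nan nan]
 foot ((677.1000366210938, -14.883857727050781), (131.40794372558594, 181.11062622070312), 9.90804386138916)
 block [[ 621.   36.   46.]
 [1013.  245.  245.]
 [1018.  412.  312.]]<stdin>:28: RuntimeWarning: Mean of empty slice.
  ret = um.true_divide(
```

```bash
cat >> h.py <<'E'
def pose():
    s=ctrl.read_state(); return s['eef_pos'],R.from_euler('xyz',s['tool_rot'])
def rel(p,rot):
    p0,r0=pose(); print('xyz',(r0.inv().apply(np.array(p)-p0)).round(1),'ang',(r0.inv()*rot).as_rotvec().round(4))
def down(yaw): return R.from_euler('xyz',[np.pi,0,yaw])
E
python3 - <<'E'
from h import *
p,r=pose(); m=viewer.camera_model('wrist'); T=np.array(m['T'])
print(m['fx'],r.inv().apply(T[:3,3]-p).round(1)); print((r.as_matrix().T@T[:3,:3]).round(3))
rel([450,150,260],down(1.45)); rel([494,-220,200],down(1.346))
E
```

```text
297.92613253067503 [  77.3    1.2 -124.4]
[[ 0.    -0.953 -0.304]
 [ 1.     0.001 -0.002]
 [ 0.002 -0.304  0.953]]
xyz [-352.7 -332.8   -9.7] ang [-0.0000e+00 -1.0000e-04  1.2808e+00]
xyz [-540.8 -654.4   50.3] ang [-0.0000e+00 -1.0000e-04  1.3848e+00]
```

```bash
python3 -m creep '[{"jaw":1,"xyz":[-40,-44,-10],"angular":[0,0,0.16]},{"jaw":1,"xyz":[-80,-88,-10],"angular":[0,0,0.32]},{"jaw":1,"xyz":[-120,-125,-10],"angular":[0,0,0.48]},{"jaw":1,"xyz":[-160,-160,-10],"angular":[0,0,0.64]},{"jaw":1,"xyz":[-205,-195,-10],"angular":[0,0,0.8]},{"jaw":1,"xyz":[-250,-225,-10],"angular":[0,0,0.96]},{"jaw":1,"xyz":[-300,-250,-10],"angular":[0,0,1.12]},{"jaw":1,"xyz":[-350,-272,-10],"angular":[0,0,1.28]},{"jaw":1,"xyz":[-366,-282,-10],"angular":[0,0,1.28]},{"jaw":1,"xyz":[-366,-282,-10],"angular":[0,0,1.28]},{"jaw":1,"xyz":[-366,-282,-10],"angular":[0,0,1.28]}]'
python3 - <<'E'
from h import *
s=ctrl.read_state(); print(s['eef_pos'],s['tool_rot'],s['qpos'].round(2),s['qd'].round(3))
m,p,d=snap('wrist','w1'); P=cloud(m,d); np.savez('w1.npz',p=p,d=d,P=P,T=m['T'])
x,y,z=np.moveaxis(P,-1,0)
g=(z>40)&(z<140)&(x>440)&(x<530)&(y>180)&(y<350); print(g.sum(),np.nanpercentile(P[g],[1,99],axis=0).round(1))
E
```

```text
clock: 2.58
eef_pos: [481.2, 193.1, 260.1]
tool_rot: [-3.14, -0.001, 1.454]
force: [-0.7, 0.7, -0.8]
width: 85.6
gripper_force: 0.0
[481.20861192 193.13152499 260.1003963 ] [-3.14001973e+00 -1.00139045e-03  1.45406191e+00] [-0.72  0.46  0.41  1.88 -0.24  0.86 -0.3 ] [-0.013  0.    -0.001 -0.     0.003 -0.001 -0.001]
3777 [[471.  212.9  61.5]
 [502.8 320.9 134. ]]
```

View pics/w1.png

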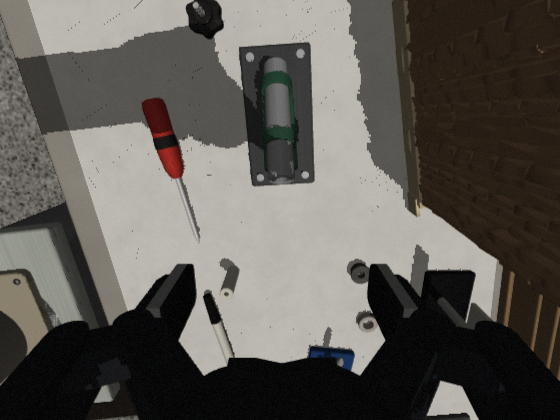

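The picture shows the tube on the jig running up the image, axis near column 278, with its mouth at about (281,178). The fingers and the cradle are at the bottom.

```bash
python3 - <<'E'
from h import *
from scipy.optimize import least_squares
def fit(P,p,tag):
    hsv=cv2.cvtColor(p,cv2.COLOR_RGB2HSV); x,y,z=np.moveaxis(P,-1,0)
    g=(z>50)&(z<150)&(x>455)&(x<515)&(y>195)&(y<330)
    rgb=p.astype(int); green=(rgb[...,1]-np.maximum(rgb[...,0],rgb[...,2]))>8
    X=P[g&~green]
    def res(q):
        yaw,cx,cz=q; u=np.array([np.cos(.6109)*np.cos(yaw),np.cos(.6109)*np.sin(yaw),-np.sin(.6109)])
        return np.linalg.norm(np.cross(X-[cx,214,cz],u),axis=1)-12
    s=least_squares(res,[1.54,482,125],loss='soft_l1',f_scale=1.)
    yaw,cx,cz=s.x; t=(cz-125)/np.tan(.6109)
    print(tag,len(X),'yaw',yaw.round(3),'c',cx.round(1),cz.round(1),'mouth at z125:',np.round([cx+t*np.cos(yaw),214+t*np.sin(yaw)],1),'medres',np.median(abs(s.fun)).round(2))
    u=np.array([np.cos(.6109)*np.cos(yaw),np.cos(.6109)*np.sin(yaw),-np.sin(.6109)]); tt=(X-[cx,214,cz])@u; k=abs(s.fun)<2
    print('  upper end along axis',np.percentile(tt[k],[0.5,1,2,99]).round(1), 'end point',([cx,214,cz]+u*np.percentile(tt[k],1)).round(1))
    b=(z>9)&(z<18)&(x>420)&(x<550)&(y>160)&(y<370)
    r=cv2.minAreaRect(P[b][:,:2].astype(np.float32)); print('  base',r)
for f in ['w1','scene0','top0']:
    z=np.load(f+'.npz'); fit(z['P'],z['p'],f)
E
```

```text
w1 2818 yaw 1.518 c 484.3 126.8 mouth at z125: [484.4 216.6] medres 0.42
  upper end along axis [  1.8   2.    2.4 124.5] end point [484.4 215.7 125.6]
  base ((471.8216857910156, 277.09832763671875), (181.95486450195312, 112.1523666381836), 87.16262817382812)
scene0 387 yaw 1.51 c 482.7 122.8 mouth at z125: [482.5 210.8] medres 1.5
  upper end along axis [ -1.6  -1.4  -0.8 121.6] end point [482.6 212.9 123.6]
  base ((479.9595642089844, 276.193115234375), (97.58638763427734, 194.388671875), 6.852082252502441)
top0 330 yaw 1.506 c 483.0 123.6 mouth at z125: [482.9 211.9] medres 1.68
  upper end along axis [ -1.5  -1.   -0.3 120.9] end point [483.  213.2 124.1]
  base ((472.6549072265625, 275.734375), (183.52708435058594, 110.16568756103516), 87.3071517944336)
```

```bash
python3 - <<'E'
from h import *
rel([494,-220,180],down(1.346))
E
```

```text
xyz [-409.    60.8   79.7] ang [-0.0015 -0.0008  0.1085]
```

```bash
python3 -m creep '[{"jaw":1,"xyz":[-58,9,11],"angular":[0,0,0.05]},{"jaw":1,"xyz":[-116,18,22],"angular":[0,0,0.108]},{"jaw":1,"xyz":[-174,26,33],"angular":[0,0,0.108]},{"jaw":1,"xyz":[-232,35,44],"angular":[0,0,0.108]},{"jaw":1,"xyz":[-290,44,55],"angular":[0,0,0.108]},{"jaw":1,"xyz":[-348,52,66],"angular":[0,0,0.108]},{"jaw":1,"xyz":[-400,60,80],"angular":[0,0,0.108]},{"jaw":1,"xyz":[-409,61,80],"angular":[0,0,0.108]},{"jaw":1,"xyz":[-409,61,80],"angular":[0,0,0.108]}]'
python3 - <<'E'
from h import *
print(ctrl.read_state()['qpos'].round(2))
m,p,d=snap('wrist','w2'); P=cloud(m,d); np.savez('w2.npz',p=p,d=d,P=P,T=m['T'])
hsv=cv2.cvtColor(p,cv2.COLOR_RGB2HSV); x,y,z=np.moveaxis(P,-1,0)
o=(hsv[...,0]>3)&(hsv[...,0]<18)&(hsv[...,1]>150)&(z>54)&(z<65)&(y<-140)&(y>-300)
r=cv2.minAreaRect(P[o][:,:2].astype(np.float32)); print(o.sum(),r,np.median(z[o]))
v,u=np.nonzero(o); print('pix',u.min(),u.max(),v.min(),v.max())
b=(z>50)&(z<58)&(y>-150)&(y<-50)&(x>490)&(x<560)
X=P[b]; vx=cv2.fitLine(X[:,:2].astype(np.float32),cv2.DIST_HUBER,0,.01,.01).ravel(); print('shaft',len(X),vx, np.percentile(X,[1,99],axis=0).round(1))
E
```

```text
clock: 3.75
eef_pos: [494.3, -220.8, 180.2]
tool_rot: [-3.141, -0.001, 1.344]
force: [0.5, 0.3, -0.5]
width: 85.4
gripper_force: 0.0
[ 0.13  0.59  0.37  1.9  -0.32  0.7   0.46]
2012 ((597.6791381835938, -238.0832977294922), (108.59056091308594, 224.1782989501953), 79.51142883300781) 59.01640185836793
pix 269 531 143 263
shaft 1968 [ 2.2579771e-01  9.7417420e-01  5.2413678e+02 -1.0703622e+02] [[ 510.6 -148.7   51.2]
 [ 537.6  -69.6   57.7]]
```

View pics/w2.png

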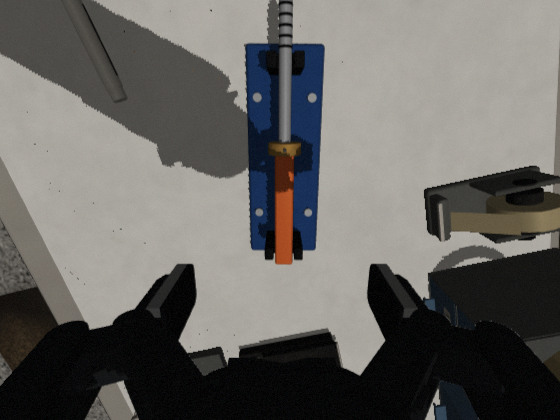

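```bash
python3 - <<'E'
from h import *
z_=np.load('w2.npz'); p,P=z_['p'],z_['P']
hsv=cv2.cvtColor(p,cv2.COLOR_RGB2HSV); x,y,z=np.moveaxis(P,-1,0)
u=np.array([.2258,.9742]); c=np.array([524.14,-107.04])
t=(x-c[0])*u[0]+(y-c[1])*u[1]; l=(x-c[0])*u[1]-(y-c[1])*u[0]
o=(hsv[...,0]>3)&(hsv[...,0]<15)&(hsv[...,1]>170)&(abs(l)<12)&(z>53)&(z<65)
print(o.sum(),np.percentile(t[o],[1,50,99]).round(1),np.percentile(l[o],[1,50,99]).round(1))
g=(abs(l)<17)&(z>55)&(abs(t)<140)
for a in range(-180,0,10): 
    k=g&(t>=a)&(t<a+10)
    if k.any(): print(a,k.sum(),np.nanmax(z[k]).round(1),np.percentile(l[k],[2,98]).round(1))
k=(abs(l)<8)&(z>48); print('tip t',np.nanpercentile(t[k],99.5))
E
```

```text
1925 [-168.3 -116.5  -72.6] [-8.3 -0.5  7.1]
-140 193 60.6 [-8.2  6.8]
-130 194 61.7 [-8.2  6.7]
-120 206 60.6 [-8.1  7.4]
-110 6946 255.1 [-16.   15.1]
-100 2012 261.5 [-16.7  16.8]
-90 218 60.8 [-8.   7.1]
-80 242 65.6 [-11.1  11. ]
-70 362 68.1 [-12.8  12.6]
-60 77 57.4 [-3.8  2.7]
-50 88 57.1 [-3.8  2.7]
-40 86 57.4 [-3.   3.4]
-30 71 57.3 [-3.5  3. ]
-20 88 57.4 [-3.2  3.2]
-10 282 58.6 [-13.6  14.4]
tip t 37.64341931530494
```

The picture shows the rod from above: handle from (285,150) to (284,263), and the fingers straddling its line about 3 mm to one side. I'll correct for that, descend and grip.

```bash
python3 -m creep '[{"jaw":1,"xyz":[0.5,3.3,50],"angular":[0,0,0]},{"jaw":1,"xyz":[0.5,3.3,95],"angular":[0,0,0]},{"jaw":1,"xyz":[0.5,3.3,120],"angular":[0,0,0]},{"jaw":1,"xyz":[0.5,3.3,131],"angular":[0,0,0]},{"jaw":1,"xyz":[0.5,3.3,131],"angular":[0,0,0]},{"jaw":-1,"xyz":[0.5,3.3,131],"angular":[0,0,0]},{"jaw":-1,"xyz":[0.5,3.3,131],"angular":[0,0,0]},{"jaw":-1,"xyz":[0.5,3.3,131],"angular":[0,0,0]},{"jaw":-1,"xyz":[0.5,3.3,131],"angular":[0,0,0]},{"jaw":-1,"xyz":[0.5,3.3,131],"angular":[0,0,0]},{"jaw":-1,"xyz":[0.5,3.3,131],"angular":[0,0,0]},{"jaw":-1,"xyz":[0.5,3.3,131],"angular":[0,0,0]}]'
```

```text
clock: 5.3
eef_pos: [497.5, -222.4, 49.8]
tool_rot: [3.141, -0.0, 1.342]
force: [-1.3, 0.7, 6.2]
width: 15.1
gripper_force: 59.2
```

```bash
cat >> h.py <<'E'
def along(yaw,pitch):  # tool x along (yaw, nose down by pitch), tool y level
    return R.from_euler('z',yaw)*R.from_euler('y',pitch)*R.from_euler('x',np.pi)
E
python3 -m creep '[{"jaw":-1,"xyz":[0,0,-10],"angular":[0,0,0]},{"jaw":-1,"xyz":[0,0,-30],"angular":[0,0,0]},{"jaw":-1,"xyz":[0,0,-75],"angular":[0,0,0]},{"jaw":-1,"xyz":[0,0,-130],"angular":[0,0,0]},{"jaw":-1,"xyz":[0,0,-180],"angular":[0,0,0]},{"jaw":-1,"xyz":[0,0,-190],"angular":[0,0,0]},{"jaw":-1,"xyz":[0,0,-190],"angular":[0,0,0]}]'
python3 - <<'E'
from h import *
r=along(1.517,.6109); print(r.as_matrix().round(3)); m=np.array([484.3,215.5,125])
rel(m-190*r.as_matrix()[:,0],r)
E
```

```text
clock: 6.18
eef_pos: [497.4, -222.2, 239.6]
tool_rot: [3.141, -0.0, 1.343]
force: [-0.1, 0.1, -1.2]
width: 14.8
gripper_force: 58.8
[[ 0.044  0.999 -0.031]
 [ 0.818 -0.054 -0.573]
 [-0.574  0.    -0.819]]
xyz [270.1 -84.6   5.6] ang [-0.0524 -0.6095 -0.1687]
```

```bash
python3 -m creep '[{"jaw":-1,"xyz":[50,-16,0],"angular":[-0.009,-0.102,-0.028]},{"jaw":-1,"xyz":[100,-32,0],"angular":[-0.017,-0.203,-0.056]},{"jaw":-1,"xyz":[150,-48,0],"angular":[-0.026,-0.305,-0.084]},{"jaw":-1,"xyz":[200,-64,3],"angular":[-0.035,-0.406,-0.112]},{"jaw":-1,"xyz":[245,-78,5],"angular":[-0.044,-0.508,-0.14]},{"jaw":-1,"xyz":[265,-84,5],"angular":[-0.0524,-0.6095,-0.1687]},{"jaw":-1,"xyz":[265,-84.6,5],"angular":[-0.0524,-0.6095,-0.1687]},{"jaw":-1,"xyz":[265,-84.6,5],"angular":[-0.0524,-0.6095,-0.1687]},{"jaw":-1,"xyz":[265,-84.6,5],"angular":[-0.0524,-0.6095,-0.1687]}]'
python3 - <<'E'
from h import *
s=ctrl.read_state(); print(s['eef_pos'],s['tool_rot'],s['qpos'].round(2),s['qd'].round(3))
m,p,d=snap('wrist','w3'); P=cloud(m,d); np.savez('w3.npz',p=p,d=d,P=P,T=m['T'],e=s['eef_pos'],o=s['tool_rot'])
E
```

```text
clock: 7.3
eef_pos: [474.5, 52.8, 234.5]
tool_rot: [-3.14, 0.611, 1.514]
force: [-0.1, -0.0, -0.9]
width: 14.5
gripper_force: 58.8
[474.50141885  52.82289188 234.45286126] [-3.14040288  0.61098759  1.51353203] [-0.98  0.7   0.75  1.91  0.14  0.93 -0.47] [ 0.004 -0.009 -0.002 -0.007  0.001  0.002 -0.004]
```

View pics/w3.png

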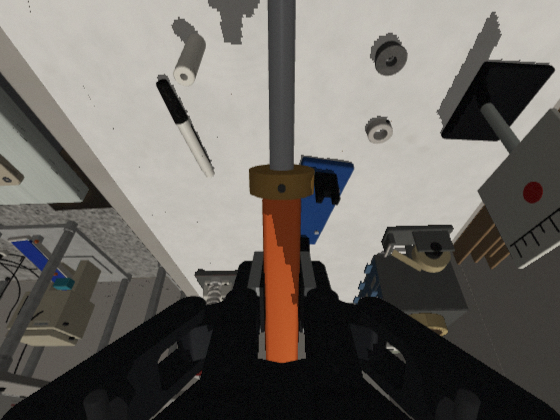

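The picture shows the rod straight in the jaws: handle up column 282, collar at (281,183), shaft up column 283. The tip is out of view; the card's mark is at (532,192).

```bash
cat >> h.py <<'E'
from scipy.optimize import least_squares
def rodfit(P,p,e,o,tag=''):
    r=R.from_euler('xyz',o); Q=(P-e)@r.as_matrix()   # tool coords
    x,y,z=np.moveaxis(Q,-1,0)
    X=Q[(x>62)&(x<150)&(abs(y)<12)&(abs(z)<15)]
    def res(q): 
        u=np.array([1,q[1],q[3]]); u/=np.linalg.norm(u)
        return np.linalg.norm(np.cross(X-[0,q[0],q[2]],u),axis=1)-5
    s=least_squares(res,[0,0,0,0],loss='soft_l1',f_scale=.7); q=s.x
    print(tag,'n',len(X),'y0,dy,z0,dz',q.round(4),'med',np.median(abs(s.fun)).round(2),'x range',np.percentile(X[:,0],[1,99]).round(1))
    k=(np.hypot(y,z)>8)&(np.hypot(y,z)<17)&(x>35)&(x<75); print('  collar x',np.percentile(x[k],[2,50,98]).round(1),k.sum())
    return q
E
python3 - <<'E'
from h import *
z=np.load('w3.npz'); p,P=z['p'],z['P']; rodfit(P,p,z['e'],z['o'])
hsv=cv2.cvtColor(p,cv2.COLOR_RGB2HSV)
x,y,h=np.moveaxis(P,-1,0)
red=((hsv[...,0]<8)|(hsv[...,0]>172))&(hsv[...,1]>120)&(x>640)&(x<720)&(h>100)
print('mark',red.sum(),P[red].mean(0).round(1))
m,p,d=snap('scene','s3'); P=cloud(m,d); np.savez('s3.npz',p=p,d=d,P=P)
s=ctrl.read_state(); rodfit(P,p,s['eef_pos'],s['tool_rot'],'scene')
i=cv2.resize(p[120:320,120:440],None,fx=2.5,fy=2.5)[:,:,::-1]; cv2.imwrite('pics/s3c.png',i)
E
```

```text
n 4087 y0,dy,z0,dz [ 8.4630e-01  6.0000e-04 -1.7489e+00  4.8000e-03] med 0.34 x range [ 62.7 115. ]
  collar x [35.8 49.8 56.4] 2800
mark 334 [679.5 -11.4 131.7]
scene n 121 y0,dy,z0,dz [-1.5820e-01  1.0000e-03  1.5474e+00  5.7000e-03] med 0.66 x range [ 66.9 149.1]
  collar x [35.9 46.7 55.4] 115
```

View pics/s3c.png

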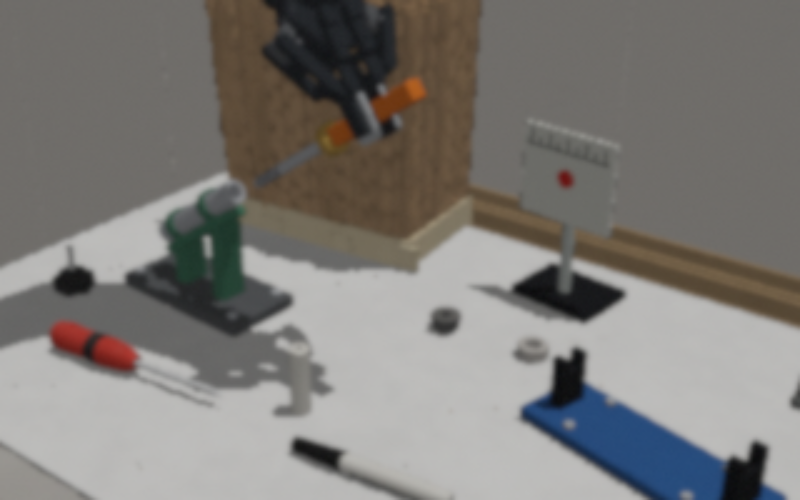

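```bash
python3 -m creep '[{"jaw":-1,"xyz":[8,-0.5,-2.8],"angular":[0,0.005,0]},{"jaw":-1,"xyz":[20,-0.5,-2.8],"angular":[0,0.005,0]},{"jaw":-1,"xyz":[27,-0.5,-2.8],"angular":[0,0.005,0]},{"jaw":-1,"xyz":[32,-0.5,-2.8],"angular":[0,0.005,0]},{"jaw":-1,"xyz":[37,-0.5,-2.8],"angular":[0,0.005,0]},{"jaw":-1,"xyz":[42,-0.5,-2.8],"angular":[0,0.005,0]},{"jaw":-1,"xyz":[46,-0.5,-2.8],"angular":[0,0.005,0]},{"jaw":-1,"xyz":[46,-0.5,-2.8],"angular":[0,0.005,0]}]'
python3 - <<'E'
from h import *
s=ctrl.read_state(); print(s['torque'].round(2),s['tool_rot'].round(4))
m,p,d=snap('wrist','w4'); P=cloud(m,d); rodfit(P,p,s['eef_pos'],s['tool_rot'])
m,p,d=snap('scene','s4')
w=cv2.imread('pics/w4.png'); i=cv2.resize(p[150:270,160:320],None,fx=3.5,fy=3.5)[:,:,::-1]
cv2.imwrite('pics/c4.png',cv2.resize(np.hstack([w,i]),(800,300)))
E
```

```text
clock: 8.4
eef_pos: [476.5, 94.4, 210.0]
tool_rot: [-3.141, 0.606, 1.518]
force: [-0.1, -0.2, -1.0]
width: 15.2
gripper_force: 58.8
[ 0.68 -0.04 -0.02] [-3.1405  0.606   1.5177]
 n 4084 y0,dy,z0,dz [ 8.8040e-01  2.0000e-04 -1.6961e+00  5.1000e-03] med 0.32 x range [ 62.7 115. ]
  collar x [35.7 49.8 56.4] 2802
```

View pics/c4.png

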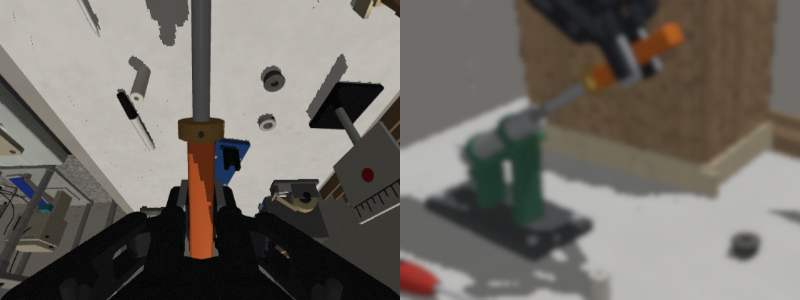

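The picture shows the shaft entering the tube's mouth (right half, about 505,125) with no contact force.

```bash
python3 -m creep '[{"jaw":-1,"xyz":[8,0,0],"angular":[0,0,0]},{"jaw":-1,"xyz":[18,0,0.1],"angular":[0,0,0]},{"jaw":-1,"xyz":[28,0,0.1],"angular":[0,0,0]},{"jaw":-1,"xyz":[38,0,0.2],"angular":[0,0,0]},{"jaw":-1,"xyz":[48,0,0.2],"angular":[0,0,0]},{"jaw":-1,"xyz":[58,0,0.3],"angular":[0,0,0]},{"jaw":-1,"xyz":[68,0,0.3],"angular":[0,0,0]},{"jaw":-1,"xyz":[76,0,0.4],"angular":[0,0,0]},{"jaw":-1,"xyz":[82,0,0.4],"angular":[0,0,0]},{"jaw":-1,"xyz":[84,0,0.4],"angular":[0,0,0]},{"jaw":-1,"xyz":[84,0,0.4],"angular":[0,0,0]}]'
```

```text
clock: 9.88
eef_pos: [480.2, 162.7, 162.1]
tool_rot: [-3.141, 0.606, 1.517]
force: [0.6, -0.4, -0.9]
width: 15.3
gripper_force: 58.8
```

```bash
python3 -m creep '[{"jaw":-1,"xyz":[2,0,0],"angular":[0,0,0]},{"jaw":-1,"xyz":[4,0,0],"angular":[0,0,0]},{"jaw":-1,"xyz":[5,0,0],"angular":[0,0,0]},{"jaw":-1,"xyz":[6,0,0],"angular":[0,0,0]},{"jaw":-1,"xyz":[7,0,0],"angular":[0,0,0]},{"jaw":-1,"xyz":[7.5,0,0],"angular":[0,0,0]},{"jaw":-1,"xyz":[7.5,0,0],"angular":[0,0,0]}]'
```

```text
clock: 10.75
eef_pos: [480.5, 169.1, 157.7]
tool_rot: [-3.141, 0.606, 1.517]
force: [-0.4, 0.3, -0.9]
width: 15.0
gripper_force: 58.8
```

```bash
python3 -m creep '[{"jaw":-1,"xyz":[0.7,0,0],"angular":[0,0,0]},{"jaw":-1,"xyz":[1.4,0,0],"angular":[0,0,0]},{"jaw":-1,"xyz":[2.1,0,0],"angular":[0,0,0]},{"jaw":-1,"xyz":[2.8,0,0],"angular":[0,0,0]},{"jaw":-1,"xyz":[3.5,0,0],"angular":[0,0,0]},{"jaw":-1,"xyz":[3.5,0,0],"angular":[0,0,0]}]'
```

```text
clock: 11.5
eef_pos: [480.5, 169.6, 157.2]
tool_rot: [-3.14, 0.61, 1.515]
force: [-1.2, -5.1, 8.0]
width: 14.7
gripper_force: 59.4
```

```bash
python3 -m creep '[{"jaw":-1,"xyz":[1,0,0],"angular":[0,0,0]},{"jaw":-1,"xyz":[2,0,0],"angular":[0,0,0]},{"jaw":-1,"xyz":[3,0,0],"angular":[0,0,0]},{"jaw":-1,"xyz":[3,0,0],"angular":[0,0,0]},{"jaw":-1,"xyz":[3,0,0],"angular":[0,0,0]}]'
python3 - <<'E'
from h import *
s=ctrl.read_state()
m,p,d=snap('wrist','w5'); P=cloud(m,d); rodfit(P,p,s['eef_pos'],s['tool_rot'])
m,p,d=snap('scene'); w=cv2.imread('pics/w5.png'); i=cv2.resize(p[150:270,160:320],None,fx=3.5,fy=3.5)[:,:,::-1]
cv2.imwrite('pics/c5.png',cv2.resize(np.hstack([w,i]),(800,300)))
E
```

```text
clock: 12.12
eef_pos: [480.5, 169.6, 157.0]
tool_rot: [-3.14, 0.614, 1.514]
force: [-2.7, -8.4, 15.2]
width: 15.0
gripper_force: 60.0
 n 8110 y0,dy,z0,dz [ 1.7037e+00 -1.1600e-02 -8.9627e+00 -4.6000e-03] med 1.75 x range [ 62.6 113.3]
  collar x [36.3 57.6 74.4] 5537
```

View pics/c5.png

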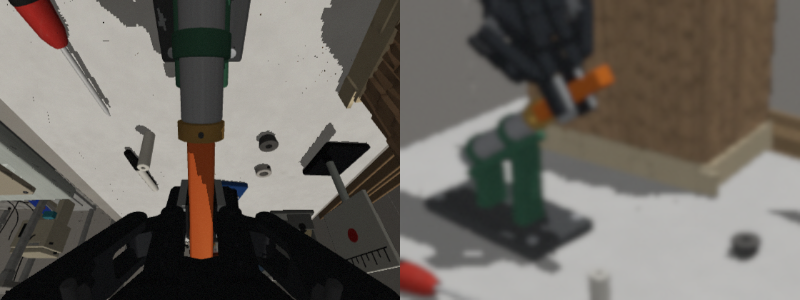

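The collar is seated against the mouth (201,122 in the left half) with about 17 N of axial push. Drawing it out now.

```bash
python3 -m creep '[{"jaw":-1,"xyz":[-6,0,0],"angular":[0,0,0]},{"jaw":-1,"xyz":[-14,0,0],"angular":[0,0,0]},{"jaw":-1,"xyz":[-28,0,0],"angular":[0,0,0]},{"jaw":-1,"xyz":[-46,0,-0.2],"angular":[0,0,0]},{"jaw":-1,"xyz":[-64,0,-0.3],"angular":[0,0,0]},{"jaw":-1,"xyz":[-82,0,-0.4],"angular":[0,0,0]},{"jaw":-1,"xyz":[-100,0,-0.5],"angular":[0,0,0]},{"jaw":-1,"xyz":[-118,0,-0.5],"angular":[0,0,0]},{"jaw":-1,"xyz":[-136,0,-0.5],"angular":[0,0,0]},{"jaw":-1,"xyz":[-154,0,-0.5],"angular":[0,0,0]},{"jaw":-1,"xyz":[-165,0,-0.5],"angular":[0,0,0]},{"jaw":-1,"xyz":[-165,0,-0.5],"angular":[0,0,0]}]'
python3 - <<'E'
from h import *
s=ctrl.read_state()
m,p,d=snap('wrist'); P=cloud(m,d); rodfit(P,p,s['eef_pos'],s['tool_rot'])
rel([629,-173,230],down(1.458))
P=np.load('top0.npz')['P']; x,y,z=np.moveaxis(P,-1,0); k=(x>560)&(x<760)&(y<-120)&(y>-330)&(z>15); print(np.percentile(P[k],[1,99],axis=0).round())
E
```

```text
clock: 13.72
eef_pos: [473.6, 38.6, 248.9]
tool_rot: [-3.141, 0.605, 1.516]
force: [0.5, 0.3, -1.5]
width: 14.8
gripper_force: 58.8
 n 4087 y0,dy,z0,dz [ 1.0565 -0.0018 -1.69    0.0046] med 0.33 x range [ 62.7 115.1]
  collar x [35.7 49.9 56.4] 2802
xyz [-157.1  166.6  131. ] ang [0.0173 0.605  0.0571]
[[ 638. -302.   15.]
 [ 736. -250.   75.]]
```

```bash
python3 -m creep '[{"jaw":-1,"xyz":[-20,21,16],"angular":[0.002,0.09,0.008]},{"jaw":-1,"xyz":[-45,48,37],"angular":[0.005,0.19,0.018]},{"jaw":-1,"xyz":[-70,74,58],"angular":[0.008,0.29,0.027]},{"jaw":-1,"xyz":[-95,100,79],"angular":[0.011,0.39,0.037]},{"jaw":-1,"xyz":[-120,127,100],"angular":[0.014,0.49,0.047]},{"jaw":-1,"xyz":[-143,151,119],"angular":[0.016,0.57,0.054]},{"jaw":-1,"xyz":[-157,166.6,131],"angular":[0.0173,0.605,0.0571]},{"jaw":-1,"xyz":[-157,166.6,131],"angular":[0.0173,0.605,0.0571]},{"jaw":-1,"xyz":[-157,166.6,131],"angular":[0.0173,0.605,0.0571]}]'
python3 - <<'E'
from h import *
s=ctrl.read_state(); print(s['qpos'].round(2))
m,p,d=snap('wrist','w6'); P=cloud(m,d); rodfit(P,p,s['eef_pos'],s['tool_rot'])
hsv=cv2.cvtColor(p,cv2.COLOR_RGB2HSV); x,y,z=np.moveaxis(P,-1,0)
red=((hsv[...,0]<8)|(hsv[...,0]>172))&(hsv[...,1]>120)&(x>640)&(x<720)&(z>100); print('mark',red.sum(),P[red].mean(0).round(1))
rel([630.5,-173,130],down(1.458))
E
```

```text
clock: 14.9
eef_pos: [628.6, -171.6, 229.1]
tool_rot: [-3.139, -0.0, 1.459]
force: [-0.8, 0.5, 0.5]
width: 14.9
gripper_force: 58.7
[ 0.02  0.68  0.35  1.54 -0.27  0.97  0.34]
 n 4129 y0,dy,z0,dz [ 9.0550e-01 -1.0000e-04 -1.1299e+00  3.8000e-03] med 0.33 x range [ 62.7 115.7]
  collar x [35.6 50.3 57. ] 2843
mark 11 [ 657.6 -159.9  292.1]
xyz [-1.9  2.2 99.4] ang [-0.0018 -0.0003  0.0024]
```

```bash
python3 -m creep '[{"jaw":-1,"xyz":[-2,0,20],"angular":[0,0,0]},{"jaw":-1,"xyz":[-2,1,45],"angular":[0,0,0]},{"jaw":-1,"xyz":[-2,1,70],"angular":[0,0,0]},{"jaw":-1,"xyz":[-2,1,88],"angular":[0,0,0]},{"jaw":-1,"xyz":[-2,1,97],"angular":[0,0,0]},{"jaw":-1,"xyz":[-2,1,99],"angular":[0,0,0]},{"jaw":-1,"xyz":[-2,1,99],"angular":[0,0,0]},{"jaw":-1,"xyz":[-2,1,99],"angular":[0,0,0]},{"jaw":-1,"xyz":[-2,1,99],"angular":[0,0,0]}]'
python3 - <<'E'
from h import *
s=ctrl.read_state(); print(s['eef_pos'],s['tool_rot'],s['qd'].round(3))
e,r=pose(); t=e+r.apply([165,0,0]); c=np.array([.994,-.112]); dd=t[:2]-[679,-12.5]
print('tip',t.round(1),'card x',dd@c,'card y',dd@[.112,.994])
m,p,d=snap('scene'); P=cloud(m,d); Q=(P-e)@r.as_matrix(); x,y,z=np.moveaxis(Q,-1,0)
rodfit(P,p,e,s['tool_rot'])
k=(abs(y)<8)&(abs(z)<9)&(x>60)&(x<200); print('tip x scene',np.percentile(x[k],[50,98]))
cv2.imwrite('pics/s7.png',cv2.resize(p[130:290,240:460],None,fx=3.5,fy=3.5)[:,:,::-1])
E
```

```text
clock: 16.08
eef_pos: [629.9, -175.5, 131.6]
tool_rot: [3.141, 0.001, 1.458]
force: [0.2, -0.2, -1.4]
width: 15.2
gripper_force: 58.8
[ 629.90263557 -175.47633224  131.61969601] [3.14089332e+00 9.01678929e-04 1.45784051e+00] [ 0.     0.003  0.     0.002 -0.    -0.001  0.002]
tip [648.5 -11.5 131.5] card x -30.42514992728078 card y -2.4496498860382694
 n 170 y0,dy,z0,dz [-0.0558  0.0013  0.3897  0.0123] med 0.6 x range [ 64.1 148.8]
  collar x [36.1 46.1 54.2] 104
tip x scene [108.81646365 159.4785172 ]
```

View pics/s7.png

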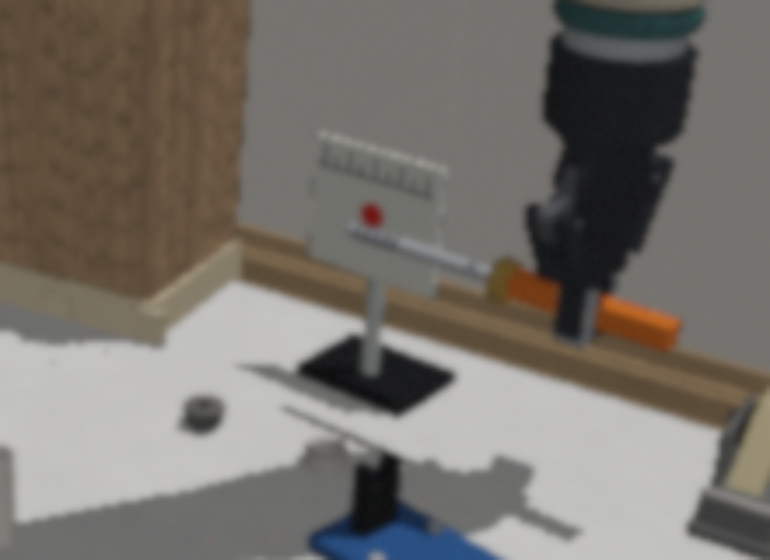

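The picture shows the rod level along the card, its tip at (352,229) just in front of the mark at (372,215), offset only by parallax. The measured tip is about 30 mm off the card and 2.4 mm sideways, so I'm handing in.

```bash
python3 -c "
from cell import ctrl
print(ctrl.finish_job())"
```

```text
the job is handed in; nothing more can be done
None
```

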